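# Back off the load-cell lock screw with its reversible ratchet

### The job

The load cell's lock screw has to be backed off with the ratchet that sits on it, but the ratchet is set to tighten. Without turning the screw yet, flip the small red direction lever right over to the loosening side, then push the handle round counter-clockwise (seen from above) until the screw's red pointer comes up against the rubber-sleeved stop and you feel it press there firmly, about 15 N at the grip and never more than 25 N on the ratchet. Then let go, leaving the lever on the loosening side, the pointer at its stop and the things around undisturbed.

Things in the scene. Friction and masses are not known exactly. Their poses are not given: they have to be found in the camera images.
- screw_axis (a point): Point on the vertical axis of the lock screw, 66 mm above the bench, 2 mm above the flat top of the ratchet's round steel head (76 mm across). The head sits on a grey block on a square 116 mm aluminium foot plate that is screwed down. Ratchet, screw and pointer turn about this axis. Turning the screw takes about 3 to 4 N at the handle grip.
- ratchet: The ratchet: steel head and handle. Origin on the screw axis at bench height; x points from the axis out along the handle, z up, y to the handle's left as seen from the axis. It swings with little drag (mostly 1 to 3 N at the grip) the way its lever does not drive; the other way it turns the screw, after 0 to 26 degrees of idle travel to the next tooth.
- handle_grip (a point): Point on the centre line of the handle's grip, 130 mm from the screw axis, 53 mm above the bench. The grip is a level round bar of black rubber with blue bands, 23 mm thick, from 92 to 187 mm from the axis. A sideways push here swings the ratchet.
- lever_tab (a point): On the centre line of the upright tab of the red direction lever, 10 x 8 mm, 22 mm tall, its top 86.5 mm and this point 78.5 mm above the bench. The lever's pivot is on the head's neck, 44 mm from the screw axis towards the handle; the lever reaches back over the head, so that midway its tab stands over the screw axis. The rest of the lever reaches up to 69.5 mm.
- lever (a joint): Angle of the direction lever, rad, 0 midway, end stops at -0.32 and 0.32. Negative (start): tab on the ratchet's +y side, drives clockwise (tightens). Positive: tab on its -y side, drives counter-clockwise (loosens). It is stiff and stays where it is left: pushing the tab sideways takes 4 to 6 N until it meets its end stop (tab then 14 mm to that side of midway); short of 0.2 the ratchet may slip.
- pointer_tip (a point): Near the tip of the screw's red pointer, a 6 mm bar under the ratchet's head that turns with the screw; 52 mm from the axis, 35 mm above the bench. It starts 0.3 to 0.7 rad short of the stop.
- stop (a point): Where pointer_tip lies when the pointer just touches the stop: a post with a black rubber sleeve, 13 mm across, on the foot plate, counter-clockwise of the pointer. The sleeve is springy: once the pointer meets it, the push at the grip rises by about 1 N for every 0.5 to 1 mm of the grip's travel, above the 3 to 4 N that turn the screw.
- jar: Bystander: white jar with white lid and an orange band, 54 x 54 x 70 mm, loose; origin at the centre of its foot.
- weight: Bystander: steel test weight with a knob, 29 x 29 x 50 mm, loose; origin at the centre of its foot.
- air_fitting: Bystander: brass air coupler lying on the bench, 26 x 50 x 26 mm, loose; origin at the centre of its underside.

How it is judged (in metres and radians):
On the way, in this order (a step that is already met when the one before it is completed fails the run):
1. the red direction lever is flipped to the loosening side (more than 0.2 rad past midway) (value of joint lever above 0.2 rad), for 0.2 s.
2. the pointer is at its stop (within 3 mm) while the hand presses the ratchet with more than 10 N, for 0.2 s (distance between pointer_tip and stop below 0.003 m and contact force between the fingers and ratchet above 10 N), for 0.2 s.
At the end, for the whole second after the job is handed in: The pointer rests within 3 mm of its stop point, the lever is on the loosening side (over 0.12 rad), the ratchet is still (under 0.1 rad/s) (distance between pointer_tip and stop below 0.003 m and value of joint lever above 0.12 rad and angular speed of ratchet below 0.1 rad/s); the robot touches nothing.
It fails at once if the ratchet (handle, head or lever) is pushed with more than 25 N by the arm or fingers (contact force between any of the fingers, the arm and ratchet above 25 N).
It fails at once if the screw is turned (pointer moved over 6 mm) while the lever is still on the tightening side (distance of pointer_tip from where it was at the start of the episode above 0.006 m and value of joint lever below 0 rad).
It fails at once if the jar is moved by more than 20 mm or tipped (distance of jar from where it was at the start of the episode above 0.02 m or angle between jar's own z axis and vertical above 0.4 rad).
It fails at once if the weight is moved by more than 20 mm or tipped (distance of weight from where it was at the start of the episode above 0.02 m or angle between weight's own z axis and vertical above 0.4 rad).
It fails at once if the air fitting is moved by more than 20 mm or tipped (distance of air_fitting from where it was at the start of the episode above 0.02 m or angle between air_fitting's own z axis and vertical above 0.4 rad).
It also fails if it takes over 58 s, if anything falls off the work surface, if the arm or the gripper's body presses on something with over 40 N, if the wrist force passes 120 N, or if a joint passes its speed limit or range.

### The arm

A 6-joint arm with a two-finger parallel gripper is mounted at the origin on a cart in front of the work surface, level with it; the furniture and walls round the work are solid. World frame = base frame: x ahead of the robot, y to its left, z up, the work surface at z = 0. Lengths are in mm, angles in rad, forces in N, time in s.
With the tool pointing down it reaches from about 350 to 975 mm from the base axis. Payload 7.1 kg.
Tool frame: the origin (TCP) lies at the very end of the fingers, on their centre line; the grasp point (between the pads) lies tcp_to_grasp behind it (tcp_to_grasp is the distance from the TCP to the grasp point, in mm); z points along the fingers, x is the direction in which the jaws open and shut, and the axes are right-handed (so a half turn about z gives the same grasp; the last joint's range is limited). The gripper opens to 88 mm and grips with 3 to 60 N. Pads are 20 mm wide; open, the fingers measure 115 mm over their backs; the gripper's body (75 mm by 178 mm) begins 61 mm behind the grasp point.
Start: joints at [-1.207, 0.423, 1.63, -0, 1.089, -0.019], TCP at [233.466, -579.74, 222.675] pointing down, gripper open.
Joint ranges: [-3, 3], [-0.9, 2.11], [0.09, 2.58], [-1.31, 4.45], [0.11, 2.69], [-2.54, 2.54]. Speed limits (rad/s): [2.39, 2.39, 3.01, 3.14, 3.14, 3.14].

### API

Orientations are given as a rotation vector (axis times angle).
In Python, from workcell import get_obs, get_image, close_job, recognise, mark_of, tcp_to_grasp gives the robot as it stands. The module is installed in compiled form; this text tells all that it offers.
- The arm moves only by the tool move_arm, never from a script. Its argument "motion" is a list of rows, each a list of 7 numbers: the shift along the world's x, y, z in mm, then the turn, a rotation vector about the world's x, y, z in rad, then the finger opening in mm, from 0 to 87.8. A call has 1 to 5 rows; each row is the pose to reach, as a shift and turn from the pose commanded when the call began; what a row does not reach only later rows make up. A row lasts 1/12 s, in which the tool goes at most 41.7 mm and 7.16 degrees, less where a joint would pass 70% of its speed; a pose out of reach is approached as far as the arm can. A call with a gripper value outside its range is refused whole. The fingers move at their own pace and stop on an object; the grip force is fixed at half the most. Time passes only in rows, so rows that repeat a pose let the fingers close. It gives the time, the measured TCP pose, the force and the opening at its end, in the units of the state.
- get_obs(): the state, without advancing time (a new reading comes with each control period).
- get_image(name): name is "scene" or "top" or "wrist"; returns a dict with "color" (480x640x3 uint8, red, green, blue), "mtx" (3x3 intrinsics, pixels), "camera_from_world" (4x4, takes a point from world to camera coordinates). Camera axes: x right, y up, looking along -z (the intrinsics and any distortion apply to the point x, -y, -z); pixel columns grow to the right and rows downward; lengths in mm; the calibration is good to about 2 mm. A picture is of the moment at which its call begins. There is no depth.
- close_job(): hands the job in, once; it reports no verdict.
Trained networks look in a picture, given as the dict that the camera call returned (one of the last four; its "shot" number tells which), for a name from the list of things; names that differ only in an ending like _2 or _b are one class to them, and where a whole thing is asked for, a point or a joint stands for the part that bears it (a point fixed in the world has none). Each returns a list of dicts, best first, with "p" (0 to 1); they miss things now and then, are a little off and sometimes report something else, mostly with a low value. They report only what shows in the picture. A call takes as long as a camera call.
- recognise(picture, label): "bbox" ([centre column, centre row, width, height] in pixels, round what is visible of it).
- mark_of(picture, label): "location" ([row, column] in pixels: a listed point, or the origin of a listed thing).
The state is a dict: "t": time; "qpos": joint angles; "qvel": joint speeds; "joint_torque": joint torques, N m; "ee_pos": TCP position; "orientation": TCP orientation; "ft_force": force on the tool from outside, world axes, zero at the start; "moment": the same for the moment, N m; "width": finger opening in mm.
Only numpy, scipy, OpenCV 4.12 (cv2) and the standard library are available. Lean on these libraries where they do the work, as an engineer would, in place of code of your own. Each camera call takes 0.05 s, during which the arm holds its last target. There are 200 camera calls.

## Working session

There is one attempt and no reset: what is moved stays moved. The work goes in short steps, Python scripts to look and compute and a tool call to move; the robot and the scene stay as the last step left them, time stands still between calls to the robot, and variables do not carry over. Pictures are saved under pics/ and viewed, about 8 in all and at most 12, crops included, and the job is handed in when it is done.

Besides the shell and the picture viewer there is one more tool, called by a JSON object that holds its "name" and its "arguments", one argument or row to a line. move_arm: Moves the arm, as the interface text tells. Its arguments: {"type":"object","properties":{"motion":{"type":"array"}},"required":["motion"]}

```bash
mkdir -p pics; cat > h.py <<'E'
import numpy as np, cv2
from workcell import *
def ray(im,rc):
    M=im["camera_from_world"]; p=cv2.undistortPoints(np.array([[[rc[1],rc[0]]]],float),np.array(im["mtx"]),None)[0,0]
    d=M[:3,:3].T@np.array([p[0],-p[1],-1]); c=-M[:3,:3].T@M[:3,3]; return c,d
def at_z(im,rc,z):
    c,d=ray(im,rc); return c+d*(z-c[2])/d[2]
def proj(im,P):
    q=(im["camera_from_world"]@np.r_[P,1])[:3]; q=np.array([q[0],-q[1],-q[2]]); q=im["mtx"]@q; return q[:2]/q[2]
def save(im,n,crop=None,s=1):
    a=im["color"][...,::-1]
    if crop: a=a[crop[0]:crop[1],crop[2]:crop[3]]
    cv2.imwrite("pics/"+n,cv2.resize(a,None,fx=s,fy=s,interpolation=cv2.INTER_CUBIC))
E
python3 - <<'E'
from h import *
Z=dict(screw_axis=66,ratchet=0,handle_grip=53,lever_tab=78.5,pointer_tip=35,stop=35,jar=0,weight=0,air_fitting=0)
o=get_obs(); print(o['t'],o['ee_pos'],o['orientation'],o['width'],tcp_to_grasp)
for c in("top","scene"):
    im=get_image(c); save(im,c+"0.png")
    print(c, -im["camera_from_world"][:3,:3].T@im["camera_from_world"][:3,3])
    for k,z in Z.items():
        for m in mark_of(im,k)[:2]: print(c,k,round(m["p"],2),np.round(m["location"]),np.round(at_z(im,m["location"],z),1))
E
```

```text
0.0 [ 233.25990051 -579.23891501  221.89322005] [-2.60272155e+00  1.75780823e+00  1.96138407e-03] 87.79287338766548 18.700000000000003
top [ 472.47423436 -254.79189498  991.99447369]
top screw_axis 0.75 [246. 356.] [ 561.9 -335.7   66. ]
top ratchet 0.6 [249. 357.] [ 559.8 -343.9    0. ]
top handle_grip 0.62 [296. 313.] [ 456.2 -249.5   53. ]
top handle_grip 0.4 [249. 358.] [ 556.4 -341.1   53. ]
top lever_tab 0.66 [253. 360.] [ 545.9 -344.1   78.5]
top pointer_tip 0.37 [257. 377.] [ 541.7 -383.9   35. ]
top stop 0.71 [248. 375.] [ 560.  -379.3   35. ]
top jar 0.75 [186. 330.] [ 702.  -281.9    0. ]
top weight 0.45 [244. 405.] [ 573.6 -451.2    0. ]
top air_fitting 0.85 [296. 207.] [451.4 -16.9   0. ]
top air_fitting 0.66 [247. 355.] [ 565.3 -339.2    0. ]
scene [184.7895094  564.74988027 606.2783207 ]
scene ratchet 0.66 [247. 323.] [ 560.1 -336.4    0. ]
scene ratchet 0.39 [219. 332.] [ 583.6 -442.5    0. ]
scene handle_grip 0.79 [260. 362.] [ 452.6 -244.6   53. ]
scene handle_grip 0.73 [219. 339.] [ 537.9 -361.    53. ]
scene lever_tab 0.73 [210. 332.] [ 544.7 -344.    78.5]
scene lever_tab 0.7 [259. 360.] [ 442.9 -208.7   78.5]
scene stop 0.83 [220. 333.] [ 557.5 -381.9   35. ]
scene jar 0.91 [241. 243.] [ 708.2 -297.9    0. ]
scene weight 0.68 [222. 341.] [ 563.9 -439.5    0. ]
scene weight 0.62 [372. 311.] [448.2 -22.3   0. ]
scene air_fitting 0.55 [372. 310.] [450.2 -23.3   0. ]
scene air_fitting 0.4 [211. 330.] [ 601.6 -473.6    0. ]
```

```bash
python3 - <<'E'
import cv2,numpy as np
t=cv2.imread("pics/top0.png");s=cv2.imread("pics/scene0.png")
a=cv2.resize(t[150:350,180:440],(780,600),interpolation=cv2.INTER_CUBIC)
b=cv2.resize(s[150:300,225:425],(800,600),interpolation=cv2.INTER_CUBIC)
cv2.imwrite("pics/t1.png",a);cv2.imwrite("pics/s1.png",b)
E
```

```text
(no output)
```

View pics/t1.png

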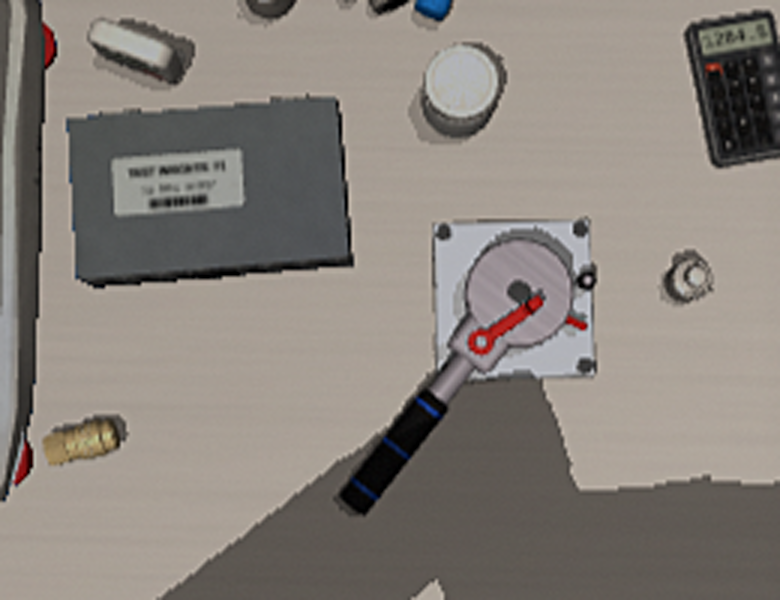

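View pics/s1.png

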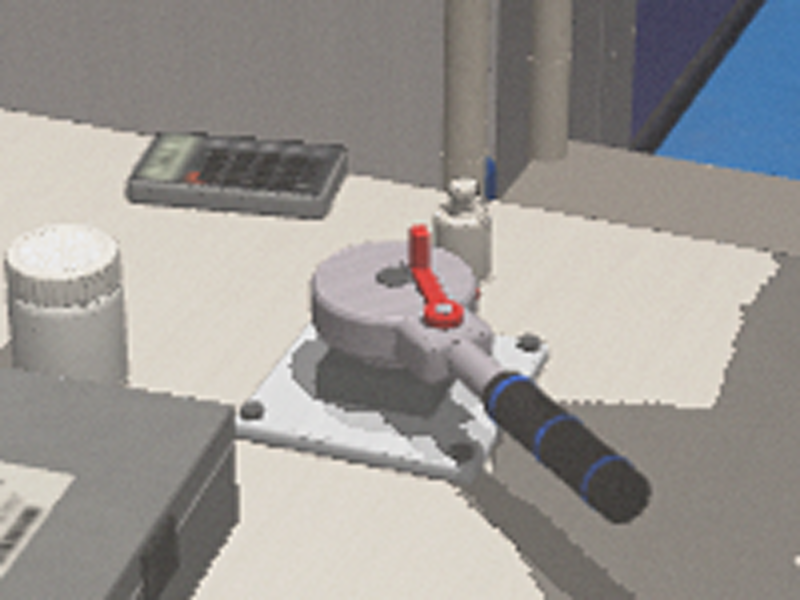

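The top view shows the handle pointing lower left at about 140°. The lever tab is on its +y side at crop (537,300), the pointer at (577,322) and the stop at (588,278). The scene view agrees. I'll stage above the +y side of the tab and look with the wrist camera.

{"name": "move_arm", "arguments": {
  "motion": [
    [41,29,0,0,0,0.1,87],
    [70,50,0,0,0,0.2,87],
    [100,72,0,0,0,0.3,87],
    [130,93,0,0,0,0.4,87],
    [160,115,0,0,0,0.489,87]
  ]
}}

```text
t: 1.42
ee_pos: [394.8, -463.6, 222.8]
orientation: [2.954, -1.069, 0.001]
ft_force: [-0.4, -1.4, -0.4]
width: 86.6
```

{"name": "move_arm", "arguments": {
  "motion": [
    [30,22,0,0,0,0,87],
    [60,44,0,0,0,0,87],
    [90,66,0,0,0,0,87],
    [110,80,0,0,0,0,87],
    [110,80,0,0,0,0,87]
  ]
}}

```text
t: 1.83
ee_pos: [507.1, -381.9, 222.8]
orientation: [-2.953, 1.069, -0.002]
ft_force: [0.3, -0.0, -0.4]
width: 87.0
```

```bash
cat > look.py <<'E'
from h import *
import sys
Z=dict(screw_axis=66,handle_grip=53,lever_tab=78.5,pointer_tip=35,stop=35,weight=0)
o=get_obs(); print(o['t'],np.round(o['ee_pos'],1),np.round(o['orientation'],3),o['width'],np.round(o['ft_force'],2))
for c in sys.argv[1].split(','):
    im=get_image(c); save(im,c+sys.argv[2]+".png")
    print(c, np.round(-im["camera_from_world"][:3,:3].T@im["camera_from_world"][:3,3]))
    for k,z in Z.items():
        for m in mark_of(im,k)[:2]: print(c,k,round(m["p"],2),np.round(m["location"]),np.round(at_z(im,m["location"],z),1))
E
python3 look.py wrist,top A
```

```text
1.8333 [ 507.1 -381.9  222.8] [-2.953e+00  1.069e+00 -2.000e-03] 86.99392796271171 [ 0.27 -0.04 -0.36]
wrist [ 559. -321.  385.]
wrist handle_grip 0.75 [149. 185.] [ 456.5 -254.1   53. ]
wrist lever_tab 0.76 [157. 326.] [ 550.5 -339.2   78.5]
wrist pointer_tip 0.49 [143. 324.] [ 555.5 -330.3   35. ]
wrist pointer_tip 0.43 [196. 342.] [ 537.6 -379.9   35. ]
wrist stop 0.74 [183. 364.] [ 561.5 -383.5   35. ]
wrist weight 0.79 [222. 408.] [ 573.6 -455.     0. ]
top [ 472. -255.  992.]
top screw_axis 0.6 [246. 355.] [ 561.4 -334.2   66. ]
top handle_grip 0.78 [296. 314.] [ 457.5 -251.1   53. ]
top lever_tab 0.55 [252. 359.] [ 547.9 -341.8   78.5]
top pointer_tip 0.48 [250. 375.] [ 556.8 -380.2   35. ]
top stop 0.81 [248. 377.] [ 561.6 -383.8   35. ]
top weight 0.7 [247. 378.] [ 566.  -391.2    0. ]
top weight 0.48 [253. 359.] [ 552.6 -348.2    0. ]
```

View pics/wristA.png

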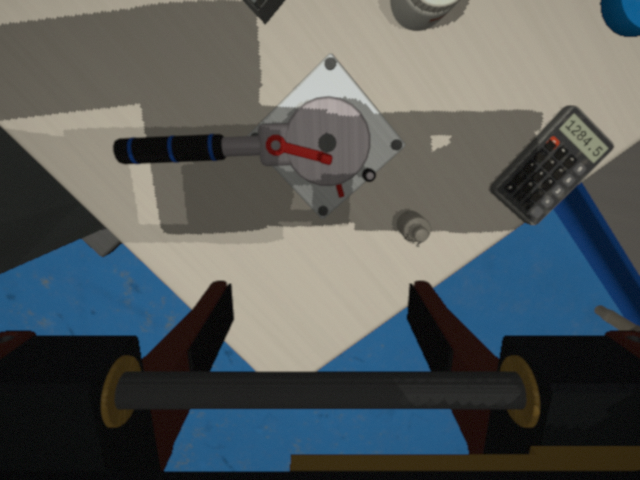

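The wrist view shows the head hole at (327,143), the tab at (326,158), the handle axis running along row ~148, the pointer at (341,189) and the stop at (369,175). I'll turn these pixels into positions.

```bash
python3 - <<'E'
from h import *
im=get_image("wrist")
hsv=cv2.cvtColor(im["color"],cv2.COLOR_RGB2HSV)
for n,rc,z in[("axis",(142,327.5),64),("gripend",(150,116),53),("gripstart",(147,223),53),("tabtop",(158,327),86.5),("pivot",(145,276),69.5),("ptr",(189,341),35),("post",(175,369),50),("nearcorner",(211,323),8)]:
    print(n,np.round(at_z(im,rc,z),1))
from scipy.spatial.transform import Rotation as R
print(R.from_rotvec(get_obs()['orientation']).as_matrix().round(3))
cv2.imwrite("pics/wz.png",cv2.resize(im["color"][80:240,240:420,::-1],None,fx=4,fy=4,interpolation=cv2.INTER_CUBIC))
E
```

```text
axis [ 555.1 -334.1   64. ]
gripend [ 405.6 -217.8   53. ]
gripstart [ 480.8 -277.6   53. ]
tabtop [ 546.8 -342.7   86.5]
pivot [ 520.1 -307.7   69.5]
ptr [ 536.9 -377.4   35. ]
post [ 565.6 -381.7   50. ]
nearcorner [ 505.9 -387.4    8. ]
[[ 0.765 -0.644 -0.   ]
 [-0.644 -0.765  0.   ]
 [-0.     0.    -1.   ]]
```

View pics/wz.png

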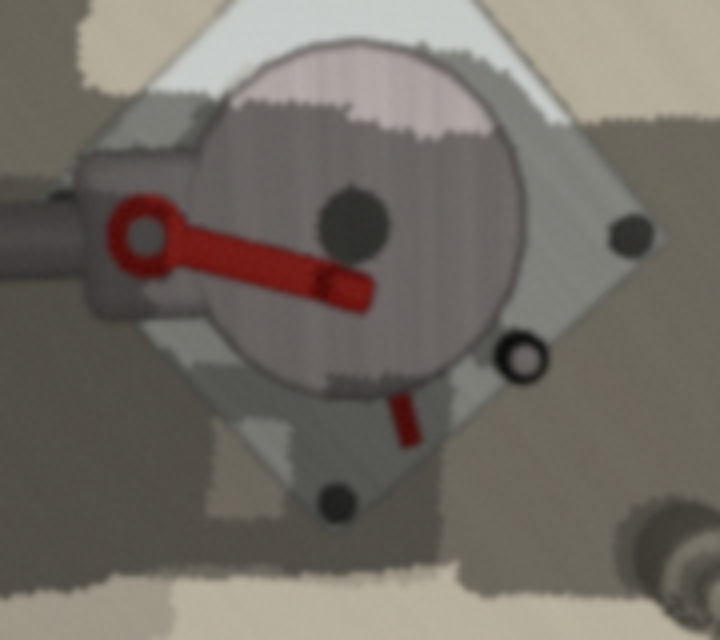

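```bash
python3 - <<'E'
from h import *
im=get_image("wrist"); c=im["color"]
g=cv2.cvtColor(c,cv2.COLOR_RGB2GRAY); hsv=cv2.cvtColor(c,cv2.COLOR_RGB2HSV)
print("nadir px",proj(im,np.r_[(-im["camera_from_world"][:3,:3].T@im["camera_from_world"][:3,3])[:2],0]).round(1))
cir=cv2.HoughCircles(cv2.resize(g,None,fx=4,fy=4),cv2.HOUGH_GRADIENT,1,400,param1=60,param2=20,minRadius=140,maxRadius=200)
for q in cir[0][:3]:
    col,row,r=q/4; print("head",col,row,r,at_z(im,(row,col),64).round(1))
dm=((g<75)&(hsv[...,1]<60)).astype(np.uint8); n,l,s,ce=cv2.connectedComponentsWithStats(dm)
for i in range(1,n):
    if 60<s[i,4]<600 and 250<ce[i][0]<420 and 100<ce[i][1]<230: print("dark",ce[i].round(1),s[i],at_z(im,ce[i][::-1],64).round(1))
red=((hsv[...,1]>120)&((hsv[...,0]<8)|(hsv[...,0]>172))&(hsv[...,2]>60)).astype(np.uint8)
n,l,s,ce=cv2.connectedComponentsWithStats(red)
for i in range(1,n):
    if s[i,4]>15 and 230<ce[i][0]<420 and ce[i][1]<230:
        rr,cc=np.where(l==i); k=cc>cc.max()-6
        print("red",ce[i].round(1),s[i],"right end",cc[k].mean(),rr[k].mean(),at_z(im,(rr[k].mean(),cc[k].mean()),82).round(1), at_z(im,ce[i][::-1],35).round(1))
dm=((g<45)).astype(np.uint8); n,l,s,ce=cv2.connectedComponentsWithStats(dm[:230])
for i in range(1,n):
    if s[i,4]>200 and ce[i][0]<260: print("grip",ce[i].round(1),s[i],at_z(im,ce[i][::-1],58).round(1))
E
```

```text
nadir px [320.2 132.5]Traceback (most recent call last):
  File "<stdin>", line 6, in <module>
TypeError: 'NoneType' object is not subscriptable
```

```bash
cat > det.py <<'E'
from h import *
im=get_image("wrist"); c=im["color"]
g=cv2.cvtColor(c,cv2.COLOR_RGB2GRAY); hsv=cv2.cvtColor(c,cv2.COLOR_RGB2HSV)
n,l,s,ce=cv2.connectedComponentsWithStats(((g<75)&(hsv[...,1]<60)).astype(np.uint8))
for i in range(1,n):
    if 60<s[i,4]<900 and 250<ce[i][0]<420 and 80<ce[i][1]<230: print("dark",ce[i].round(1),s[i],at_z(im,ce[i][::-1],64).round(1))
red=((hsv[...,1]>120)&((hsv[...,0]<8)|(hsv[...,0]>172))&(hsv[...,2]>60)).astype(np.uint8)
n,l,s,ce=cv2.connectedComponentsWithStats(red)
for i in range(1,n):
    if s[i,4]>15 and 230<ce[i][0]<420 and ce[i][1]<230:
        rr,cc=np.where(l==i); k=cc>cc.max()-6
        print("red",ce[i].round(1),s[i],"right end",cc[k].mean(),rr[k].mean(),at_z(im,(rr[k].mean(),cc[k].mean()),82).round(1), at_z(im,ce[i][::-1],35).round(1))
n,l,s,ce=cv2.connectedComponentsWithStats((g<45).astype(np.uint8)[:230])
for i in range(1,n):
    if s[i,4]>100 and ce[i][0]<260: print("grip",ce[i].round(1),s[i],at_z(im,ce[i][::-1],55).round(1))
E
python3 det.py
```

```text
dark [327.9 136.5] [319 127  19  20 273] [ 558.4 -330.6   64. ]
dark [397.5 139.1] [392 134  11  11  88] [ 602.8 -370.7   64. ]
dark [369.3 169.1] [363 163  14  14 122] [ 568.7 -375.2   64. ]
dark [332.6 176.9] [319 172  32   9 141] [ 539.6 -359.7   64. ]
dark [324.1 206.5] [317 200  20  14 141] [ 516.9 -375.3   64. ]
dark [405.9 214.3] [397 205  25  24 256] [ 569.4 -428.8   64. ]
red [297.2 144.2] [267 129  66  29 754] right end 329.23636363636365 152.56363636363636 [ 551.  -340.7   82. ] [ 532.1 -318.    35. ]
red [340.9 184.9] [338 179   7  13  64] right end 341.17241379310343 185.27586206896552 [ 541.6 -367.7   82. ] [ 539.5 -374.1   35. ]
grip [ 36.3 193.8] [   0  124  107  106 5908] [ 320.1 -196.8   55. ]
grip [170.1 143.6] [ 114  129  113   30 2760] [ 447.5 -245.5   55. ]
```

Axis is about (558.5,-331) and the handle is at 142.5°, so the tab push direction is (0.61,0.79). I'll close the fingers, go behind the tab and descend to 74 mm.

{"name": "move_arm", "arguments": {
  "motion": [
    [12,8,0,0,0,0,0],
    [24,17,0,0,0,0,0],
    [24,17,-20,0,0,0,0],
    [24,17,-40,0,0,0,0],
    [24,17,-60,0,0,0,0]
  ]
}}

```text
t: 3.1
ee_pos: [529.3, -366.6, 162.4]
orientation: [2.952, -1.074, 0.002]
ft_force: [0.3, -0.4, -0.1]
width: 57.0
```

{"name": "move_arm", "arguments": {
  "motion": [
    [0,0,-25,0,0,0,0],
    [0,0,-50,0,0,0,0],
    [0,0,-75,0,0,0,0],
    [0,0,-89,0,0,0,0],
    [0,0,-89,0,0,0,0]
  ]
}}

```text
t: 3.52
ee_pos: [526.6, -365.6, 70.3]
orientation: [-2.951, 1.074, 0.008]
ft_force: [-0.6, 0.0, 0.4]
width: 23.6
```

```bash
python3 - <<'E'
from h import *
o=get_obs(); print(o['t'],o['ee_pos'],o['ft_force'],o['width'])
a=get_image("scene")["color"][175:275,250:400,::-1]; b=get_image("top")["color"][200:300,300:420,::-1]
f=lambda x:cv2.resize(x,(400*x.shape[1]//x.shape[0],400),interpolation=cv2.INTER_CUBIC)
cv2.imwrite("pics/st.png",cv2.resize(np.hstack([f(a),f(b)]),(800,300)))
E
```

```text
3.5167 [ 526.5883317  -365.58161185   70.26650288] [-0.63570787  0.03793071  0.38835447] 23.56926327386975
```

View pics/st.png

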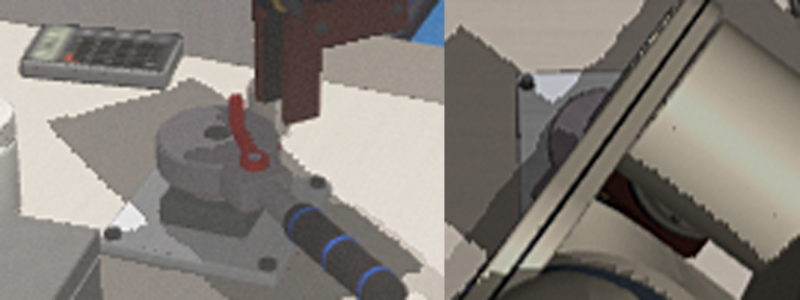

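The fingers are behind the tab, still closing, with nothing touched. I'll let them close and settle.

{"name": "move_arm", "arguments": {
  "motion": [
    [0,0,0,0,0,0,0],
    [0,0,0,0,0,0,0],
    [0,0,0,0,0,0,0],
    [0,0,0,0,0,0,0]
  ]
}}

```text
t: 3.95
ee_pos: [528.0, -368.1, 74.8]
orientation: [2.951, -1.076, 0.003]
ft_force: [0.1, -0.3, 0.3]
width: 0.4
```

{"name": "move_arm", "arguments": {
  "motion": [
    [3,4,0,0,0,0,0],
    [6,8,0,0,0,0,0],
    [8,10,0,0,0,0,0],
    [9,11.5,0,0,0,0,0],
    [9,11.5,0,0,0,0,0]
  ]
}}

```text
t: 4.37
ee_pos: [536.8, -355.7, 73.6]
orientation: [-2.952, 1.075, 0.0]
ft_force: [0.5, -0.4, -0.3]
width: 0.0
```

{"name": "move_arm", "arguments": {
  "motion": [
    [1.2,1.6,0,0,0,0,0],
    [2.4,3.2,0,0,0,0,0],
    [3.6,4.8,0,0,0,0,0],
    [4.8,6.4,0,0,0,0,0],
    [4.8,6.4,0,0,0,0,0]
  ]
}}

```text
t: 4.78
ee_pos: [541.7, -350.4, 73.8]
orientation: [2.951, -1.075, 0.002]
ft_force: [-0.2, -3.3, -0.4]
width: 0.6
```

{"name": "move_arm", "arguments": {
  "motion": [
    [1.2,1.6,0,0,0,0,0],
    [2.4,3.2,0,0,0,0,0],
    [3.6,4.8,0,0,0,0,0],
    [4.8,6.4,0,0,0,0,0],
    [4.8,6.4,0,0,0,0,0]
  ]
}}

```text
t: 5.2
ee_pos: [546.6, -344.0, 74.0]
orientation: [2.951, -1.076, 0.002]
ft_force: [0.1, -3.0, 0.6]
width: 0.6
```

{"name": "move_arm", "arguments": {
  "motion": [
    [1.2,1.6,0,0,0,0,0],
    [2.4,3.2,0,0,0,0,0],
    [3.6,4.8,0,0,0,0,0],
    [4.8,6.4,0,0,0,0,0],
    [4.8,6.4,0,0,0,0,0]
  ]
}}

```text
t: 5.62
ee_pos: [551.3, -337.5, 74.0]
orientation: [2.951, -1.075, 0.002]
ft_force: [-0.3, -4.5, 0.2]
width: 0.4
```

{"name": "move_arm", "arguments": {
  "motion": [
    [0.6,0.8,0,0,0,0,0],
    [1.2,1.6,0,0,0,0,0],
    [1.8,2.4,0,0,0,0,0],
    [2.4,3.2,0,0,0,0,0],
    [2.4,3.2,0,0,0,0,0]
  ]
}}

```text
t: 6.03
ee_pos: [553.3, -334.3, 73.9]
orientation: [2.951, -1.075, 0.001]
ft_force: [-1.9, -4.7, 1.1]
width: 0.5
```

{"name": "move_arm", "arguments": {
  "motion": [
    [0.6,0.8,0,0,0,0,0],
    [1.2,1.6,0,0,0,0,0],
    [1.2,1.6,0,0,0,0,0]
  ]
}}

```text
t: 6.28
ee_pos: [554.2, -332.7, 73.9]
orientation: [2.951, -1.075, -0.0]
ft_force: [-1.2, -5.4, 1.0]
width: 0.5
```

{"name": "move_arm", "arguments": {
  "motion": [
    [0.3,0.4,0,0,0,0,0],
    [0.6,0.8,0,0,0,0,0],
    [0.6,0.8,0,0,0,0,0]
  ]
}}

```text
t: 6.53
ee_pos: [554.6, -331.9, 73.8]
orientation: [2.951, -1.075, -0.001]
ft_force: [-1.6, -5.0, 1.9]
width: 0.4
```

{"name": "move_arm", "arguments": {
  "motion": [
    [0.3,0.4,0,0,0,0,0],
    [0.6,0.8,0,0,0,0,0],
    [0.6,0.8,0,0,0,0,0]
  ]
}}

```text
t: 6.78
ee_pos: [555.1, -331.1, 73.8]
orientation: [2.951, -1.075, -0.001]
ft_force: [-3.3, -5.9, 2.1]
width: 0.6
```

{"name": "move_arm", "arguments": {
  "motion": [
    [0.3,0.4,0,0,0,0,0],
    [0.6,0.8,0,0,0,0,0],
    [0.6,0.8,0,0,0,0,0]
  ]
}}

```text
t: 7.03
ee_pos: [555.3, -330.8, 73.8]
orientation: [2.95, -1.075, -0.002]
ft_force: [-4.3, -7.9, 2.4]
width: 0.3
```

Force rose to 9 N while progress stalled, so the lever is at its end stop. I'll back off, rise and check with the wrist camera.

{"name": "move_arm", "arguments": {
  "motion": [
    [-3,-4,0,0,0,0,0],
    [-9,-12,0,0,0,0,0],
    [-15,-20,10,0,0,0,0],
    [-22,-28,40,0,0,0,0],
    [-28,-36,80,0,0,0,0]
  ]
}}

```text
t: 7.45
ee_pos: [525.3, -364.9, 151.8]
orientation: [-2.949, 1.075, 0.011]
ft_force: [0.1, 0.5, 0.0]
width: 0.5
```

{"name": "move_arm", "arguments": {
  "motion": [
    [-5,-6,35,0,0,0,0],
    [-10,-10,70,0,0,0,0],
    [-10,-10,70,0,0,0,0],
    [-10,-10,70,0,0,0,0]
  ]
}}

```text
t: 7.78
ee_pos: [518.7, -377.2, 226.9]
orientation: [2.95, -1.077, 0.008]
ft_force: [0.1, 0.2, -0.7]
width: 0.6
```

```bash
python3 det.py; python3 - <<'E'
from h import *
im=get_image("wrist");save(im,"wB.png",(60,260,90,430),2.3)
o=get_obs();print(o['t'],o['ee_pos'],o['ft_force'])
E
```

```text
dark [318.8 154.9] [311 146  17  19 246] [ 558.3 -330.4   64. ]
dark [387.5 154.9] [383 151  10   9  77] [ 604.6 -369.4   64. ]
dark [360.1 184.5] [354 178  14  14 119] [ 570.  -374.3   64. ]
dark [316.1 219. ] [311 214  12  11  92] [ 519.1 -373.    64. ]
dark [397.9 225.8] [389 219  24  20 199] [ 573.2 -427.3   64. ]
red [288.1 149.6] [259 134  63  34 709] right end 318.0625 138.39583333333334 [ 567.  -319.1   82. ] [ 538.  -309.1   35. ]
red [332.4 200.5] [329 195   7  12  54] right end 332.47169811320754 200.56603773584905 [ 543.2 -366.5   82. ] [ 539.1 -374.2   35. ]
grip [ 30.9 199.9] [   0  142   94   88 4179] [ 325.7 -188.7   55. ]
grip [165.2 161.5] [ 111  147  109   29 2571] [ 447.5 -245.4   55. ]
7.8833 [ 517.41864445 -375.53688546  223.16615087] [-0.39184798  0.25062826 -0.49052318]
```

View pics/wB.png

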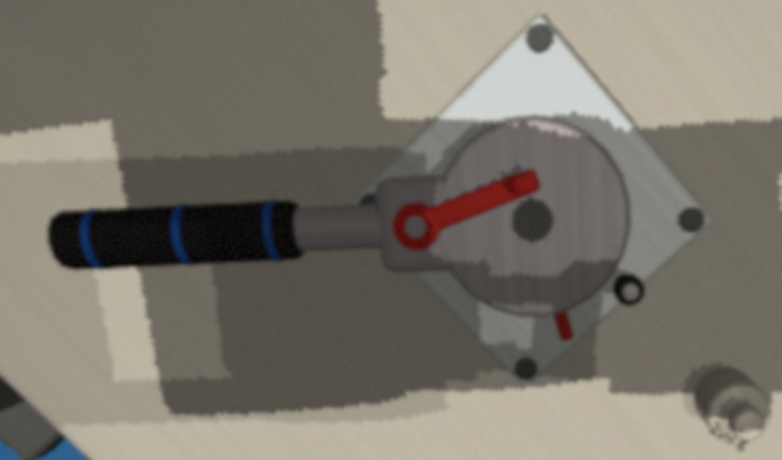

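The lever is over: its tab moved about 27 mm to the -y side, now at crop (520,183). The pointer and handle have not moved. Next I go to the far side of the grip, which is centred at (455,-251), to push it counter-clockwise.

{"name": "move_arm", "arguments": {
  "motion": [
    [-10,38,-5,0,0,0,0],
    [-20,76,-15,0,0,0,0],
    [-30,112,-30,0,0,0,0],
    [-41,148,-45,0,0,0,0],
    [-41,151,-70,0,0,0.04,0]
  ]
}}

```text
t: 8.3
ee_pos: [474.0, -219.6, 152.3]
orientation: [-2.972, 1.013, 0.007]
ft_force: [0.8, -1.0, -0.2]
width: 0.6
```

{"name": "move_arm", "arguments": {
  "motion": [
    [0,0,-30,0,0,0,0],
    [0,0,-60,0,0,0,0],
    [0,0,-90,0,0,0,0],
    [0,0,-108,0,0,0,0],
    [0,0,-108,0,0,0,0]
  ]
}}

```text
t: 8.72
ee_pos: [473.3, -222.6, 40.7]
orientation: [-2.971, 1.015, 0.016]
ft_force: [0.2, 0.1, -0.7]
width: 0.4
```

{"name": "move_arm", "arguments": {
  "motion": [
    [0,0,0,0,0,0,0],
    [0,0,0,0,0,0,0]
  ]
}}

```text
t: 8.88
ee_pos: [477.2, -224.7, 45.8]
orientation: [-2.972, 1.016, 0.001]
ft_force: [-1.2, 0.6, -0.3]
width: 0.4
```

```bash
python3 - <<'E'
from h import *
im=get_image("scene");save(im,"sC.png",(160,320,240,440),3)
o=get_obs();p=o['ee_pos'];print(o['t'],p,o['ft_force'])
d=p[:2]-np.r_[558.4,-330.5]; print(np.hypot(*d),np.degrees(np.arctan2(d[1],d[0])))
E
```

```text
8.9333 [ 477.68735891 -224.99770176   46.39728024] [-0.78512632 -0.27983951 -0.24853161]
132.8354823234995 127.41714754745051
```

View pics/sC.png

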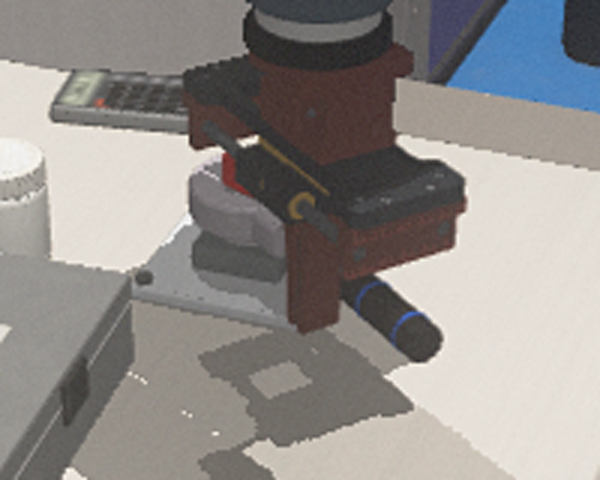

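```bash
python3 - <<'E'
import numpy as np
for t in np.arange(138.5,202,4):
    a=np.radians(t);u=np.r_[np.cos(a),np.sin(a)];v=np.r_[-u[1],u[0]]
    print(t,(np.r_[558.4,-330.5]+130*u-21.5*v).round(1))
E
```

```text
138.5 [ 475.3 -228.3]
142.5 [ 468.4 -234.3]
146.5 [ 461.9 -240.8]
150.5 [ 455.8 -247.8]
154.5 [ 450.3 -255.1]
158.5 [ 445.3 -262.9]
162.5 [ 440.9 -270.9]
166.5 [ 437.  -279.2]
170.5 [ 433.7 -287.8]
174.5 [ 431.1 -296.6]
178.5 [ 429.  -305.6]
182.5 [ 427.6 -314.7]
186.5 [ 426.8 -323.9]
190.5 [ 426.7 -333.1]
194.5 [ 427.2 -342.2]
198.5 [ 428.3 -351.4]
```

{"name": "move_arm", "arguments": {
  "motion": [
    [-3,-3,-2,0,0,0,0],
    [-6,-6,-4,0,0,0.02,0],
    [-9,-9,-4,0,0,0.04,0],
    [-12,-12.5,-4,0,0,0.06,0],
    [-15.5,-16,-4,0,0,0.07,0]
  ]
}}

```text
t: 9.35
ee_pos: [462.2, -241.4, 42.7]
orientation: [3.006, -0.91, 0.003]
ft_force: [1.9, 1.1, -0.3]
width: 0.6
```

{"name": "move_arm", "arguments": {
  "motion": [
    [-1.5,-1.8,0,0,0,0.017,0],
    [-3,-3.5,0,0,0,0.035,0],
    [-4.5,-5.2,0,0,0,0.052,0],
    [-6.1,-7,0,0,0,0.07,0]
  ]
}}

```text
t: 9.68
ee_pos: [455.8, -248.1, 42.0]
orientation: [3.037, -0.804, 0.001]
ft_force: [1.0, 0.2, 0.3]
width: 0.6
```

{"name": "move_arm", "arguments": {
  "motion": [
    [-2.8,-3.6,0,0,0,0.035,0],
    [-5.5,-7.3,0,0,0,0.07,0],
    [-8.1,-11.1,0,0,0,0.105,0],
    [-10.5,-15,0,0,0,0.14,0]
  ]
}}

```text
t: 10.02
ee_pos: [445.2, -263.0, 41.8]
orientation: [3.086, -0.588, 0.0]
ft_force: [0.6, -0.7, 0.5]
width: 0.6
```

{"name": "move_arm", "arguments": {
  "motion": [
    [-1.2,-2,0,0,0,0.017,0],
    [-2.3,-4,0,0,0,0.035,0],
    [-3.4,-6,0,0,0,0.052,0],
    [-4.4,-8,0,0,0,0.07,0]
  ]
}}

```text
t: 10.35
ee_pos: [440.8, -270.3, 41.7]
orientation: [-3.104, 0.482, 0.0]
ft_force: [2.1, 6.0, 0.8]
width: 0.8
```

{"name": "move_arm", "arguments": {
  "motion": [
    [-1,-2,0,0,0,0.017,0],
    [-2,-4.1,0,0,0,0.035,0],
    [-3,-6.2,0,0,0,0.052,0],
    [-3.9,-8.3,0,0,0,0.07,0]
  ]
}}

```text
t: 10.68
ee_pos: [436.8, -279.1, 41.7]
orientation: [-3.119, 0.372, 0.0]
ft_force: [1.6, 3.2, 1.0]
width: 0.6
```

{"name": "move_arm", "arguments": {
  "motion": [
    [-0.9,-2.1,0,0,0,0.017,0],
    [-1.7,-4.3,0,0,0,0.035,0],
    [-2.5,-6.4,0,0,0,0.052,0],
    [-3.3,-8.6,0,0,0,0.07,0]
  ]
}}

```text
t: 11.02
ee_pos: [433.5, -287.9, 41.7]
orientation: [-3.131, 0.263, -0.0]
ft_force: [2.8, 3.4, 1.0]
width: 0.6
```

{"name": "move_arm", "arguments": {
  "motion": [
    [-0.7,-2.2,0,0,0,0.017,0],
    [-1.4,-4.4,0,0,0,0.035,0],
    [-2.6,-8.8,0,0,0,0.07,0],
    [-2.6,-8.8,0,0,0,0.07,0]
  ]
}}

```text
t: 11.35
ee_pos: [430.8, -297.2, 41.7]
orientation: [3.138, -0.152, -0.0]
ft_force: [2.0, 2.1, 0.5]
width: 0.3
```

```bash
python3 - <<'E'
from h import *
im=get_image("wrist");save(im,"wD.png",None,1)
for n in("pointer_tip","stop"):
    for m in mark_of(im,n)[:2]:print(n,m["p"],np.round(m["location"]),at_z(im,m["location"],35).round(1))
print(get_obs()['ft_force'])
E
```

```text
pointer_tip 0.35 [411. 541.] [ 550.  -382.1   35. ]
stop 0.94 [414. 558.] [ 560.2 -385.2   35. ]
[-0.41416321 -0.40175608  0.38356279]
```

View pics/wD.png

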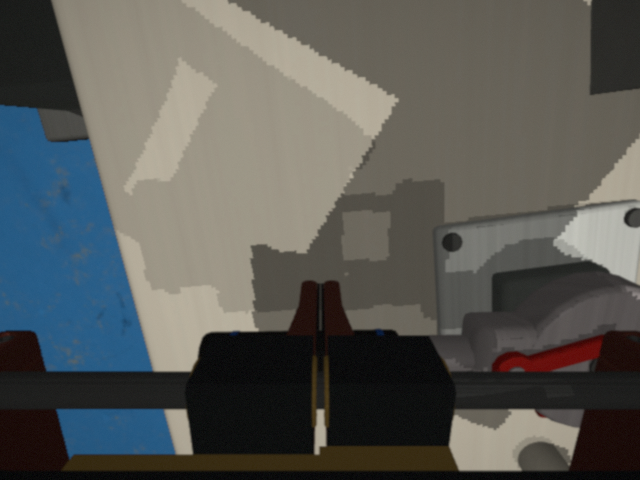

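The wrist view mostly shows the gripper, with the lever still on the loosening side at (550,352). The network puts the pointer about 10 mm short of the stop, so roughly 11° remain. I'll continue in 2° steps and watch the force.

{"name": "move_arm", "arguments": {
  "motion": [
    [-0.6,-2.2,0,0,0,0.017,0],
    [-1.1,-4.5,0,0,0,0.035,0],
    [-1.6,-6.7,0,0,0,0.052,0],
    [-2.1,-9,0,0,0,0.07,0]
  ]
}}

```text
t: 11.83
ee_pos: [428.8, -305.1, 41.6]
orientation: [-3.14, 0.043, 0.0]
ft_force: [1.1, 5.1, 0.9]
width: 0.4
```

{"name": "move_arm", "arguments": {
  "motion": [
    [-0.2,-1.1,0,0,0,0.009,0],
    [-0.4,-2.2,0,0,0,0.017,0],
    [-0.6,-3.3,0,0,0,0.026,0],
    [-0.7,-4.5,0,0,0,0.035,0]
  ]
}}

```text
t: 12.17
ee_pos: [428.0, -309.9, 41.6]
orientation: [-3.141, -0.011, 0.0]
ft_force: [1.4, 4.6, 1.8]
width: 0.5
```

{"name": "move_arm", "arguments": {
  "motion": [
    [-0.2,-1.1,0,0,0,0.009,0],
    [-0.3,-2.3,0,0,0,0.017,0],
    [-0.3,-2.3,0,0,0,0.017,0]
  ]
}}

```text
t: 12.42
ee_pos: [427.7, -312.4, 41.6]
orientation: [-3.141, -0.037, 0.0]
ft_force: [0.5, 3.6, 1.7]
width: 0.6
```

{"name": "move_arm", "arguments": {
  "motion": [
    [-0.2,-1.1,0,0,0,0.009,0],
    [-0.3,-2.3,0,0,0,0.017,0],
    [-0.3,-2.3,0,0,0,0.017,0]
  ]
}}

```text
t: 12.67
ee_pos: [427.4, -314.7, 41.6]
orientation: [-3.141, -0.064, 0.0]
ft_force: [0.7, 3.8, 0.5]
width: 0.4
```

{"name": "move_arm", "arguments": {
  "motion": [
    [-0.1,-1.1,0,0,0,0.009,0],
    [-0.2,-2.3,0,0,0,0.017,0],
    [-0.2,-2.3,0,0,0,0.017,0]
  ]
}}

```text
t: 12.92
ee_pos: [427.2, -317.1, 41.6]
orientation: [-3.14, -0.091, 0.001]
ft_force: [1.3, 3.2, 1.1]
width: 0.6
```

{"name": "move_arm", "arguments": {
  "motion": [
    [-0.1,-1.1,0,0,0,0.009,0],
    [-0.2,-2.3,0,0,0,0.017,0],
    [-0.2,-2.3,0,0,0,0.017,0]
  ]
}}

```text
t: 13.17
ee_pos: [427.0, -319.4, 41.6]
orientation: [-3.139, -0.117, 0.0]
ft_force: [-0.0, 3.2, 0.5]
width: 0.3
```

{"name": "move_arm", "arguments": {
  "motion": [
    [-0.1,-1.1,0,0,0,0.009,0],
    [-0.2,-2.3,0,0,0,0.017,0],
    [-0.2,-2.3,0,0,0,0.017,0]
  ]
}}

```text
t: 13.42
ee_pos: [426.8, -321.7, 41.6]
orientation: [3.138, 0.144, -0.0]
ft_force: [-1.1, 3.2, 1.6]
width: 0.4
```

{"name": "move_arm", "arguments": {
  "motion": [
    [0,-1.1,0,0,0,0.009,0],
    [-0.1,-2.3,0,0,0,0.017,0],
    [-0.1,-2.3,0,0,0,0.017,0]
  ]
}}

```text
t: 13.67
ee_pos: [426.7, -324.0, 41.6]
orientation: [-3.137, -0.171, 0.0]
ft_force: [-2.3, 3.0, 1.6]
width: 0.6
```

{"name": "move_arm", "arguments": {
  "motion": [
    [0,-1.1,0,0,0,0.009,0],
    [0,-2.3,0,0,0,0.017,0],
    [0,-2.3,0,0,0,0.017,0]
  ]
}}

```text
t: 13.92
ee_pos: [426.6, -326.2, 41.6]
orientation: [-3.135, -0.197, 0.001]
ft_force: [-1.7, 4.2, 0.9]
width: 0.3
```

{"name": "move_arm", "arguments": {
  "motion": [
    [0,-1.1,0,0,0,0.009,0],
    [0,-2.3,0,0,0,0.017,0],
    [0,-2.3,0,0,0,0.017,0]
  ]
}}

```text
t: 14.17
ee_pos: [426.5, -328.0, 41.6]
orientation: [-3.133, -0.223, 0.001]
ft_force: [-2.1, 5.5, 3.2]
width: 0.5
```

{"name": "move_arm", "arguments": {
  "motion": [
    [0,-1.1,0,0,0,0.009,0],
    [0,-2.3,0,0,0,0.017,0],
    [0,-2.3,0,0,0,0.017,0]
  ]
}}

```text
t: 14.42
ee_pos: [426.4, -329.9, 41.6]
orientation: [-3.13, -0.25, 0.001]
ft_force: [-1.3, 8.1, 5.0]
width: 0.1
```

The push is rising, so the pointer has met the stop. I'll use smaller steps from here.

{"name": "move_arm", "arguments": {
  "motion": [
    [0,-0.7,0,0,0,0.005,0],
    [0,-1.4,0,0,0,0.009,0],
    [0,-1.4,0,0,0,0.009,0]
  ]
}}

```text
t: 14.67
ee_pos: [426.4, -330.9, 41.6]
orientation: [-3.128, -0.263, 0.002]
ft_force: [-1.0, 9.6, 4.1]
width: 0.4
```

{"name": "move_arm", "arguments": {
  "motion": [
    [0,-0.7,0,0,0,0.005,0],
    [0,-1.4,0,0,0,0.009,0],
    [0,-1.4,0,0,0,0.009,0],
    [0,-1.4,0,0,0,0.009,0]
  ]
}}

```text
t: 15.0
ee_pos: [426.4, -332.0, 41.6]
orientation: [-3.127, -0.277, 0.002]
ft_force: [-0.6, 11.7, 5.4]
width: 0.4
```

{"name": "move_arm", "arguments": {
  "motion": [
    [0,-0.3,0,0,0,0,0],
    [0,-0.3,0,0,0,0,0],
    [0,-0.3,0,0,0,0,0],
    [0,-0.3,0,0,0,0,0],
    [0,-0.3,0,0,0,0,0]
  ]
}}

```text
t: 15.42
ee_pos: [426.4, -332.1, 41.6]
orientation: [-3.127, -0.277, 0.002]
ft_force: [-0.3, 13.1, 5.6]
width: 0.4
```

{"name": "move_arm", "arguments": {
  "motion": [
    [0,-0.8,0,0,0,0.005,0],
    [0,-1.4,0,0,0,0.009,0],
    [0,-1.4,0,0,0,0.009,0],
    [0,-1.4,0,0,0,0.009,0],
    [0,-1.4,0,0,0,0.009,0]
  ]
}}

```text
t: 15.83
ee_pos: [426.4, -333.4, 41.6]
orientation: [-3.125, -0.291, 0.002]
ft_force: [-0.0, 12.9, 6.0]
width: 0.5
```

{"name": "move_arm", "arguments": {
  "motion": [
    [0,-0.5,0,0,0,0,0],
    [0,-1,0,0,0,0,0],
    [0,-1,0,0,0,0,0],
    [0,-1,0,0,0,0,0],
    [0,-1,0,0,0,0,0]
  ]
}}

```text
t: 16.25
ee_pos: [426.4, -334.1, 41.5]
orientation: [-3.125, -0.291, 0.002]
ft_force: [0.3, 14.5, 5.7]
width: 0.3
```

About 15 N is pressed and held. I'll release gently.

{"name": "move_arm", "arguments": {
  "motion": [
    [0,2,0,0,0,0,0],
    [-1,4,0,0,0,0,0],
    [-1,6,0,0,0,0,0],
    [-1.5,8,0,0,0,0,0],
    [-2,10,0,0,0,0,0]
  ]
}}

```text
t: 16.67
ee_pos: [425.7, -326.2, 41.7]
orientation: [3.127, 0.292, 0.002]
ft_force: [2.1, 4.3, -1.5]
width: 0.4
```

{"name": "move_arm", "arguments": {
  "motion": [
    [-2,8,0,0,0,0,0],
    [-4,25,5,0,0,0,0],
    [-4,30,40,0,0,0,0],
    [-4,30,80,0,0,0,0],
    [-4,30,120,0,0,0,0]
  ]
}}

```text
t: 17.08
ee_pos: [420.0, -294.6, 162.6]
orientation: [-3.127, -0.293, 0.002]
ft_force: [0.6, -1.6, 0.1]
width: 0.3
```

{"name": "move_arm", "arguments": {
  "motion": [
    [0,-30,30,0,0,-0.1,0],
    [10,-50,60,0,0,-0.2,0],
    [30,-60,60,0,0,-0.3,0],
    [50,-70,60,0,0,-0.4,0],
    [70,-80,60,0,0,-0.5,0]
  ]
}}

```text
t: 17.5
ee_pos: [491.8, -376.5, 223.3]
orientation: [3.1, -0.499, 0.004]
ft_force: [-1.2, 0.7, -0.1]
width: 0.4
```

```bash
python3 look.py wrist,top E; python3 -c "
from h import *
import cv2
a=cv2.imread('pics/wristE.png');b=cv2.imread('pics/topE.png')[200:300,300:420]
cv2.imwrite('pics/E.png',np.hstack([cv2.resize(a,(520,390)),cv2.resize(b,(270,390))]))"
```

```text
17.5 [ 491.8 -376.5  223.3] [ 3.1   -0.499  0.004] 0.3588988357657506 [-1.22  0.65 -0.11]
wrist [ 517. -300.  385.]
wrist screw_axis 0.59 [154. 375.] [ 556.8 -332.9   66. ]
wrist handle_grip 0.76 [206. 247.] [ 431.7 -342.4   53. ]
wrist lever_tab 0.71 [137. 369.] [ 554.6 -316.9   78.5]
wrist pointer_tip 0.59 [201. 386.] [ 559.3 -383.3   35. ]
wrist stop 0.88 [201. 387.] [ 560.1 -383.6   35. ]
wrist weight 0.98 [251. 410.] [ 574.1 -455.3    0. ]
top [ 472. -255.  992.]
top screw_axis 0.88 [246. 357.] [ 561.3 -338.8   66. ]
top handle_grip 0.82 [308. 355.] [ 433.3 -336.2   53. ]
top handle_grip 0.69 [248. 378.] [ 559.1 -382.8   53. ]
top lever_tab 0.64 [249. 348.] [ 553.8 -318.7   78.5]
top stop 0.61 [247. 376.] [ 563.5 -382.1   35. ]
```

View pics/E.png

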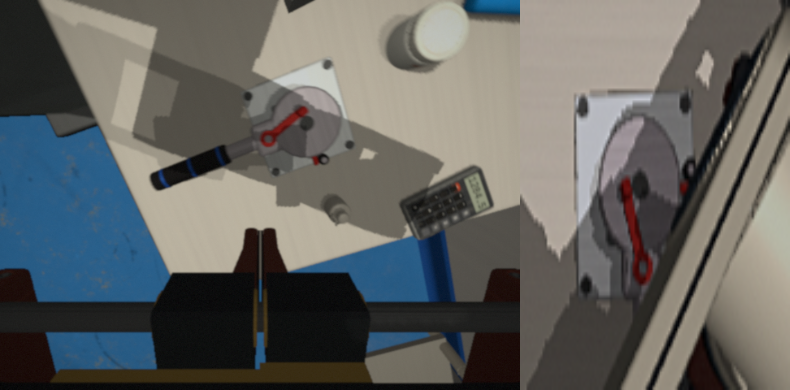

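The pointer rests against the sleeved post (wrist picture, ~(320,160)). The lever is on the loosening side and the weight and jar are unmoved. I'll settle briefly, then hand in.

{"name": "move_arm", "arguments": {
  "motion": [
    [0,0,0,0,0,0,0],
    [0,0,0,0,0,0,0],
    [0,0,0,0,0,0,0]
  ]
}}

```text
t: 18.45
ee_pos: [490.8, -376.3, 221.7]
orientation: [-3.103, 0.491, 0.0]
ft_force: [0.1, -0.3, -0.4]
width: 0.1
```

```bash
python3 -c "
from h import *
im=get_image('wrist')
for n in('pointer_tip','stop','lever_tab'):
    m=mark_of(im,n)[:1]; print(n,[(round(x['p'],2),at_z(im,x['location'],78.5 if n=='lever_tab' else 35).round(1)) for x in m])
print(get_obs()['t'],close_job())"
```

```text
pointer_tip [(0.49, array([ 559. , -384.1,   35. ]))]
stop [(0.93, array([ 561.7, -381.6,   35. ]))]
lever_tab [(0.81, array([ 554.6, -317.4,   78.5]))]
the job is handed in; nothing more can be done
18.65 None
```

The job is handed in at about 18.7 s; `close_job` gives no verdict, so the points below are my own checks.

- **Lever:** I pushed the tab with the closed fingers to its loosening end stop, at about 9 N. The tab moved about 27 mm across. The pointer and handle had not moved.
- **Push:** I swung the handle about 48° counter-clockwise. The screw was picked up after roughly 18° of idle travel, and the force began to rise at about 188–190°. I held the pointer against the sleeve at 12 to 15.5 N for more than 1 s. The highest reading was about 15.6 N, so it stayed under 25 N.
- **Release:** I backed off gently and lifted the arm clear. The wrist force read about zero.

**Last checks:**
- **Pointer and lever:** The wrist picture shows the pointer against the post and the lever on the loosening side.
- **Pointer to stop distance:** The two network readings differ. The first gave about 1 mm. The last gave 3.7 mm, with low confidence on the pointer (0.49) and scatter of a few mm. That second figure is over the 3 mm limit, and I put it down to network noise, since the picture shows contact.
- **While pressing:** From the grip travel, the pointer had pushed about 2 to 3 mm into the sleeve. That was about 2.2 mm at 12 N and close to 3 mm at 15 N.
- **Bystanders:** The weight's position matched its earlier one to under 1 mm, and the jar looked upright and unmoved. I did not re-measure the air fitting, but the arm never came near it.

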